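# Load the board tester and push its guard shut until it latches

## Task

Lay the green socket board flat in the tester's nest, down between the locating pins, with its grey plug block at the end away from the latch. Then push the clear sliding guard shut over it, steadily and without slamming, until the spring latch on the end housing drops behind the roller and holds it. Leave the tweezers and the loupe where they lie.

Things in the scene. Friction and masses are not known exactly. Their poses are not given: they have to be found in the camera images.
- board: Green socket board, 60 (its x) x 100 mm (its y), about 80 g: a 2 mm board whose top lies 8 mm above its underside, on four 6 mm feet. Five white or black sockets (35 mm along x, 10 mm along y, 14 mm apart) stand side by side on it, 8 to 16 mm high, centred 4 mm towards +x. Grip this block of sockets across its 35 mm; the board's thin edge lets it tip over. Origin: centre of the underside.
- board_plug (a point): Top of the grey plug block near the -y end of the board (12 mm towards -x and 38 mm towards -y from the board's centre, 18 mm above its underside). It shows which way round the board lies.
- tester: Grey bench tester, fixed, 294 mm long (y, along which the guard slides), 124 mm across (x). Origin: on the worktop under the nest's centre. Eight 6 mm steel pins stand round the board's place with 1.5 mm play (x +-34.5, y +-38 mm; x +-17, y +-54.5 mm), straight to 46 mm, tapering to 53 mm above the worktop. Beside the long edges: deck 26 mm high, rails (from 50 mm off centre) 32 mm.
- nest (a point): Centre of the top of the nest, a black plate (60 x 108 mm) 36 mm above the worktop on which the board's feet stand. x away from the robot, y the way the guard slides shut (towards the latch), z up. The board belongs with its centre here and its y axis along this y axis: plug block at the -y end, away from the latch.
- guard (a joint): Clear hood (118 x 118 mm, roof 74 mm above the worktop, 0.45 kg) sliding along the nest's +y. In m: 0 open (its edge 62 mm from the nest's centre), 0.120 latched, 0.1235 hard stop. Rail friction 2.5 N; from 0.099 it lifts the latch (2 to 6 N more), from 0.114 a sprung buffer adds 3 to 9 N. The latch drops only past 0.121 (about 10 N in all); let go earlier it springs back to about 0.109.
- guard_handle (a point): Middle of the guard's bar handle: a 10 mm round bar along x, 62 mm free between its posts, 104 mm above the worktop, 30 mm above the guard's roof; with the guard latched it stands at the nest's y = +30 mm. Axes as the nest's. Push it towards +y. At the guard's front corner the roller's bracket (x -38 to -56 mm, top 92 mm above the worktop) sticks out 15 mm beyond its +y edge.
- latch (a joint): Spring latch on top of the end housing, at the tester's +y end and its front corner (47 mm towards -x from the nest's centre line; it reaches from y = +44 to +118 mm, top about 100 mm above the worktop). In rad: 0 down; it rises to about 0.2 by itself as the guard's roller passes under it and drops back to 0 behind the roller.
- tweezers: Steel tweezers, 14 x 119 x 9 mm, lying on the worktop; a bystander. Origin: centre of the underside.
- loupe: Small black folding loupe with its cover swung out, 30 x 57 x 15 mm, lying between the board and the tester; a bystander. Origin: centre of the underside.

How it is judged:
By the outcome, as a careful person would: the job done as asked, in the order asked, and still so for the second after the job is handed in, with the robot touching nothing.
It also fails if it takes over 59 s, if anything falls off the work surface, if the arm or the gripper's body presses on something with over 40 N, if the wrist force passes 120 N, or if a joint passes its speed limit or range.

## Robot

A 6-joint arm with a two-finger parallel gripper is mounted at the origin on a cart in front of the work surface, level with it; the furniture and walls round the work are solid. World frame = base frame: x ahead of the robot, y to its left, z up, the work surface at z = 0. Lengths are in mm, angles in rad, forces in N, time in s.
With the tool pointing down it reaches from about 300 to 775 mm from the base axis. Payload 14.6 kg.
Tool frame: the origin (TCP) lies between the finger pads; the fingertips stand 8 mm ahead of it and the grasp point (between the pads) lies 11 mm behind it; z points along the fingers, y is the direction in which the jaws open and shut (so a half turn about z gives the same grasp; the last joint's range is limited). The gripper opens to 94 mm and grips with 3 to 60 N. Pads are 16 mm wide; open, the fingers measure 119 mm over their backs; the gripper's body (75 mm by 177 mm) begins 78 mm behind the grasp point.
Start: joints at [1.088, 0.3, 1.521, -0, 1.321, -0.067], TCP at [222.153, 503.127, 213.446] pointing down, gripper open.
Joint ranges: [-3.03, 3.03], [-0.79, 2.21], [0.23, 2.52], [-1.04, 4.18], [0, 3.07], [-2.55, 2.55]. Speed limits (rad/s): [2.22, 2.22, 2.57, 3.14, 3.14, 3.14].

## Interface

Orientations are given as [roll, pitch, yaw] about the fixed x, y, z axes, in that order (R = Rz(yaw) Ry(pitch) Rx(roll)).
In Python, from cell import manip, cams, models gives the robot as it stands. The module is installed in compiled form; this text tells all that it offers.
- The arm moves only by the shell command python3 -m pendant 'ROWS' [OPENING] [FORCE]. ROWS is JSON, a list that holds one entry, the list of rows, each a list of 4 numbers: the shift along the tool's x, y, z in cm, then the turn about the tool's z in rad. In form: [[[x, y, z, roll], ...]]. A call has 1 to 5 rows; each row is the pose to reach, as a shift and turn from the pose commanded when the call began, along the tool's axes at that moment; what a row does not reach only later rows make up. A row lasts 1/10 s, in which the tool goes at most 50 mm and 8.59 degrees, less where a joint would pass 70% of its speed; a pose out of reach is approached as far as the arm can. A call with a gripper value outside its range is refused whole. OPENING is the opening, from -1 (shut) to 1 (fully open), so that 0 is half open, set as the call begins (- or left out, the last holds). The fingers move at their own pace and stop on an object; FORCE is the grip in N (left out, the last holds). Time passes only in rows, so rows that repeat a pose let the fingers close. It gives the time, the measured TCP pose, the force and the opening at its end, in the units of the state.
- manip.read_state(): the state, without advancing time (a new reading comes with each control period).
- cams.camera(name): name is "scene" or "top"; returns a dict with "frame" (400x640x3 uint8, red, green, blue), "K" (3x3 intrinsics, pixels), "pose" (4x4, takes a point from camera to world coordinates). Camera axes: x right, y down, z forward; pixel columns grow to the right and rows downward; lengths in mm; the calibration is good to about 2 mm. A picture is of the moment at which its call begins. There is no depth.
- manip.sign_off(): hands the job in, once; it reports no verdict.
Trained networks look in the newest picture that a camera, given by its name, has taken for a name from the list of things; names that differ only in an ending like _2 or _b are one class to them, and where a whole thing is asked for, a point or a joint stands for the part that bears it (a point fixed in the world has none). Each returns a list of dicts, best first, with "score" (0 to 1); they miss things now and then, are a little off and sometimes report something else, mostly with a low value. They report only what shows in the picture. A call takes as long as a camera call.
- models.regions_of(camera, name): "pixels" (400x640 bool, what is visible of it) and "point" ([column, row] in pixels, amid what is visible of it).
The state is a dict: "clock": time; "joints": joint angles; "qd": joint speeds; "effort": joint torques, N m; "eef_pos": TCP position; "eef_rot": TCP orientation; "wrist_force": force on the tool from outside, world axes, zero at the start; "moment": the same for the moment, N m; "finger_gap": finger opening in mm.
Only numpy, scipy, OpenCV 4.12 (cv2) and the standard library are available. Lean on these libraries where they do the work, as an engineer would, in place of code of your own. Each camera call takes 0.05 s, during which the arm holds its last target.

## Working session

There is one attempt and no reset: what is moved stays moved. The work goes in short steps, Python scripts to look and compute and a shell command to move; the robot and the scene stay as the last step left them, time stands still between calls to the robot, and variables do not carry over. Pictures are saved under pics/ and viewed, and the job is handed in when it is done.

```bash
mkdir -p pics; python3 - <<'E'
from cell import manip,cams,models
import cv2,numpy as np
np.set_printoptions(suppress=True,precision=3)
print(manip.read_state())
for n in("scene","top"):
    c=cams.camera(n);print(n,c["K"],c["pose"])
    cv2.imwrite(f"pics/{n}0.png",c["frame"][:,:,::-1])
    for t in("board","board_plug","tester","guard","guard_handle","latch","tweezers","loupe","nest"):
        try:
            for r in models.regions_of(n,t)[:2]:
                ys,xs=np.nonzero(r["pixels"]);print(t,round(r["score"],2),r["point"],len(xs),xs.min(),xs.max(),ys.min(),ys.max())
        except Exception as e: print(t,e)
E
```

```text
{'clock': 0.0, 'joints': array([ 1.088,  0.3  ,  1.522,  0.   ,  1.321, -0.067]), 'qd': array([-0.   , -0.   ,  0.001, -0.002,  0.001, -0.001]), 'effort': array([  0.001, -53.18 , -35.274,   0.071,   0.024,  -0.   ]), 'eef_pos': array([222.043, 502.904, 212.883]), 'eef_rot': array([-3.14 , -0.   ,  2.726]), 'wrist_force': array([ 0.202, -0.178,  0.862]), 'moment': array([0.066, 0.022, 0.027]), 'finger_gap': 94.10500395497651}
scene [[512.984   0.    319.813]
 [  0.    512.984 205.619]
 [  0.      0.      1.   ]] [[   0.699   -0.418    0.58   -72.538]
 [  -0.715   -0.418    0.56  -610.255]
 [   0.008   -0.806   -0.591  680.544]
 [   0.       0.       0.       1.   ]]
board 0.89 [290.7, 250.5] 1077 263 318 237 265
board_plug 0.73 [289.2, 250.3] 1056 264 317 237 264
tester 0.96 [367.2, 199.8] 7271 293 431 153 248
guard 0.95 [385.5, 200.9] 3177 347 428 170 235
guard_handle 0.8 [385.0, 203.8] 3249 346 429 170 235
guard_handle 0.67 [294.9, 213.1] 278 284 305 204 222
loupe 0.67 [291.8, 212.0] 250 284 304 205 222
nest 0.55 [367.9, 198.1] 7226 293 430 153 248
top [[392.526   0.    321.516]
 [  0.    392.526 205.23 ]
 [  0.      0.      1.   ]] [[  0.055  -0.976   0.213 364.665]
 [ -0.999  -0.053   0.013 -62.149]
 [ -0.002  -0.213  -0.977 910.911]
 [  0.      0.      0.      1.   ]]
board 0.89 [311.8, 255.3] 1106 289 336 236 276
guard 0.59 [348.2, 162.0] 2767 324 377 136 190
guard_handle 0.88 [349.4, 161.5] 2839 318 377 136 190
latch 0.6 [256.4, 176.4] 190 243 277 172 178
loupe 0.6 [277.5, 217.5] 253 268 290 209 222
loupe 0.34 [320.5, 167.4] 6834 243 379 133 195
nest 0.93 [322.3, 165.9] 6869 243 379 133 195
```

```bash
python3 - <<'E'
import cv2
a=cv2.imread("pics/scene0.png");b=cv2.imread("pics/top0.png")
cv2.imwrite("pics/s0z.png",cv2.resize(a[130:290,240:450],None,fx=3.7,fy=3.7,interpolation=2))
cv2.imwrite("pics/t0z.png",cv2.resize(b[120:290,220:400],None,fx=3.5,fy=3.5,interpolation=2))
E
```

```text
(no output)
```

View pics/s0z.png

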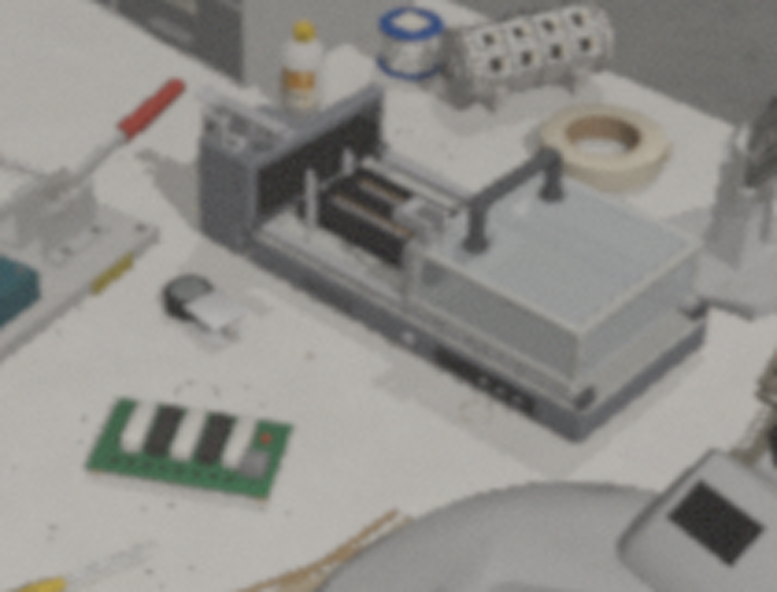

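View pics/t0z.png

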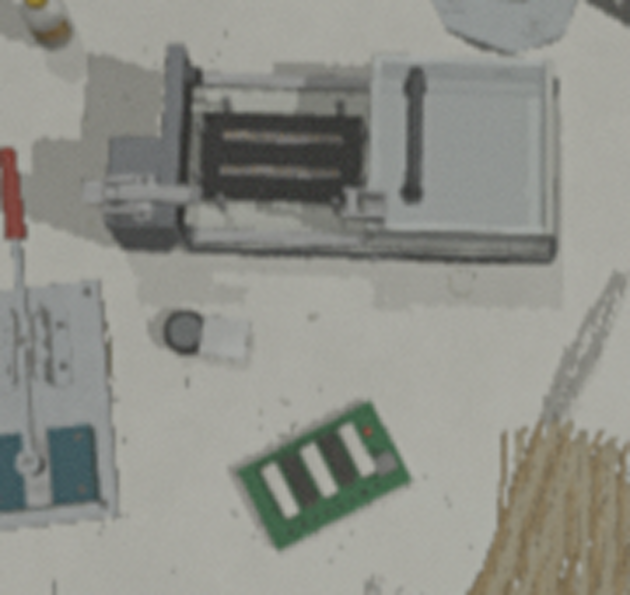

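View pics/top0.png

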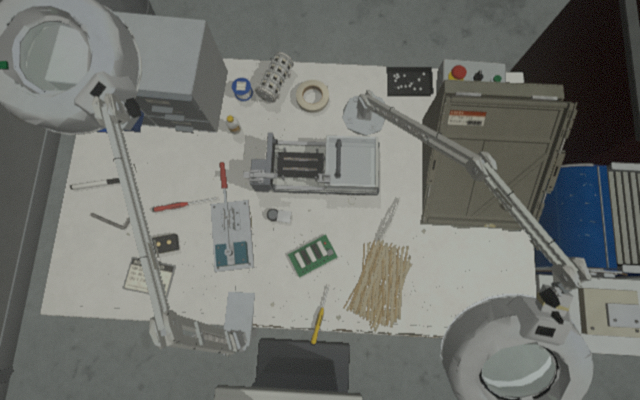

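```bash
cat > h.py <<'E'
import numpy as np,cv2
from scipy.optimize import least_squares,minimize
np.set_printoptions(suppress=True,precision=3)
def proj(c,P):
    P=np.atleast_2d(P);T=np.linalg.inv(c["pose"]);q=P@T[:3,:3].T+T[:3,3];u=q@c["K"].T;return u[:,:2]/u[:,2:]
def unproj(c,uv,z):
    d=c["pose"][:3,:3]@np.linalg.inv(c["K"])@np.array([uv[0],uv[1],1.]);o=c["pose"][:3,3];return o+d*(z-o[2])/d[2]
def W(p,L):
    x,y,t=p;c,s=np.cos(t),np.sin(t);L=np.atleast_2d(np.array(L,float));return np.c_[x+c*L[:,0]-s*L[:,1],y+s*L[:,0]+c*L[:,1],L[:,2]]
def box(x0,x1,y0,y1,z0,z1):return [[x,y,z] for x in(x0,x1) for y in(y0,y1) for z in(z0,z1)]
def sil(c,p,boxes,S=4):
    m=np.zeros((400*S,640*S),np.uint8)
    for b in boxes:
        h=cv2.convexHull(((proj(c,W(p,b))+.5)*S).astype(np.float32)).astype(np.int32);cv2.fillConvexPoly(m,h,1)
    return cv2.resize(m.astype(np.float32),(640,400),interpolation=cv2.INTER_AREA)
BOARD=[box(-30,30,-50,50,6,8),box(-13.5,21.5,-33,33,8,14),box(-17,-7,-43,-33,8,18)]
def fit(cs,ms,p0,boxes):
    f=lambda p:sum(np.abs(sil(c,(p[0],p[1],p[2]/100),boxes)-m).sum()/m.sum() for c,m in zip(cs,ms))
    r=minimize(f,[p0[0],p0[1],p0[2]*100],method="Nelder-Mead",options=dict(initial_simplex=[[p0[0]+a,p0[1]+b,p0[2]*100+d] for a,b,d in((0,0,0),(8,0,3),(0,8,-3),(3,3,8))],xatol=.05,fatol=1e-4))
    return r.x/[1,1,100],r.fun
def lines(img,c,p,boxes,off,S,col=(0,0,255)):
    for b in boxes:
        q=(proj(c,W(p,b))+.5-off)*S
        for i in range(8):
            for j in range(i):
                if bin(i^j).count("1")==1: cv2.line(img,tuple(int(v) for v in q[i]),tuple(int(v) for v in q[j]),col,1)
E
python3 - <<'E'
from h import *
from cell import cams,models
cs=[cams.camera(n) for n in("scene","top")]
import pickle;pickle.dump(cs,open("c0.pkl","wb"))
ms=[models.regions_of(n,"board")[0]["pixels"].astype(np.float32) for n in("scene","top")]
c=cs[1]
print("corner",[unproj(c,np.array(q)/3.5+[220,120],8) for q in((232,470),(280,548),(412,478),(368,402))])
ctr=unproj(c,(311.8,255.3),10);print(ctr)
for t0 in (0.35,0.55):
  p,f=fit(cs,ms,(ctr[0],ctr[1],t0),BOARD);print(p,f)
for k in(0,1): print(fit([cs[k]],[ms[k]],p,BOARD))
# tester
T={(30,54,36):(203,113),(30,-54,36):(362,118),(-30,54,36):(203,200),(59,-62,74):(372,58),(59,-180,74):(553,62),(-59,-180,74):(548,232)}
L=np.array(list(T));uv=np.array(list(T.values()))/3.5+[220,120]-.5
g=lambda p:(proj(c,W((p[0],p[1],p[2]),L))-uv).ravel()
r=least_squares(g,[ctr[0]+200,ctr[1],0]);pt=r.x;print("tester",pt,r.fun)
TB=[box(-30,30,-54,54,36,36),box(-59,59,-180,-62,38,74),box(-31,31,-91,-89,104,105),box(-62,62,-178,116,0,26)]+[box(x-3,x+3,y-3,y+3,36,53) for x,y in((34.5,38),(34.5,-38),(-34.5,38),(-34.5,-38),(17,54.5),(-17,54.5),(17,-54.5),(-17,-54.5))]
for k,(off,sz) in enumerate((((240,130),(210,160)),((220,120),(180,170)))):
    im=cs[k]["frame"][off[1]:off[1]+sz[1],off[0]:off[0]+sz[0],::-1];S=3.5
    im=cv2.resize(im,None,fx=S,fy=S,interpolation=2)
    lines(im,cs[k],p,BOARD,np.array(off),S);lines(im,cs[k],pt,TB,np.array(off),S)
    cv2.imwrite(f"pics/fit{k}.png",im)
E
```

```text
corner [array([441.921,  24.362,   8.   ]), array([393.45 , -10.358,   8.   ]), array([443.123, -93.578,   8.   ]), array([491.538, -62.216,   8.   ])]
[442.617 -34.237  10.   ]
[441.88  -35.243   0.542] 0.10813260823488235
[441.885 -35.174   0.549] 0.10690463334321976
(array([441.298, -35.522,   0.544]), np.float64(0.059918347746133804))
(array([442.356, -34.96 ,   0.549]), np.float64(0.035425763577222824))
tester [648.896   7.524   0.028] [-1.01   0.173 -0.524 -0.105 -2.34  -0.16   0.491 -0.726  0.787 -0.583
  2.42   1.141]
```

View pics/fit0.png

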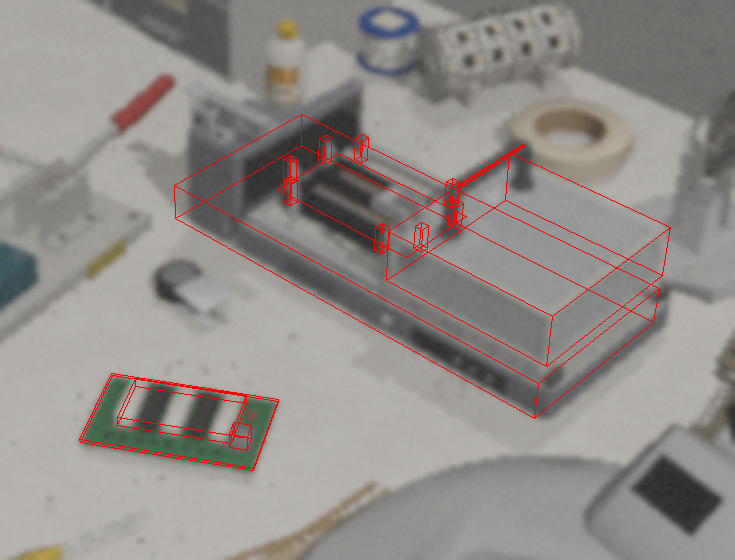

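View pics/fit1.png

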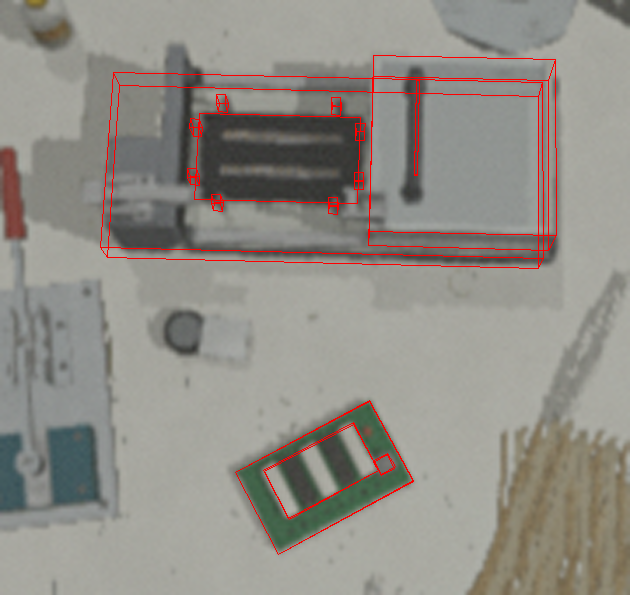

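```bash
python3 - <<'E'
from h import *
from cell import cams
for n,(x,y,w,h,S) in dict(scene=(290,150,145,102,5.5),top=(240,128,145,72,5.5)).items():
    a=np.mean([cams.camera(n)["frame"].astype(float) for _ in range(6)],0)
    np.save(f"avg_{n}.npy",a)
    im=cv2.resize(a[y:y+h,x:x+w,::-1],None,fx=S,fy=S,interpolation=cv2.INTER_CUBIC).clip(0,255).astype(np.uint8)
    for i in range(0,w,10): cv2.putText(im,str(x+i),(int(i*S),8),0,.3,(0,0,255),1);cv2.line(im,(int((i+.5)*S),9),(int((i+.5)*S),14),(0,0,255),1)
    for i in range(0,h,10): cv2.putText(im,str(y+i),(0,int(i*S)+5),0,.3,(0,0,255),1)
    cv2.imwrite(f"pics/z_{n}.png",im)
E
```

```text
(no output)
```

View pics/z_scene.png

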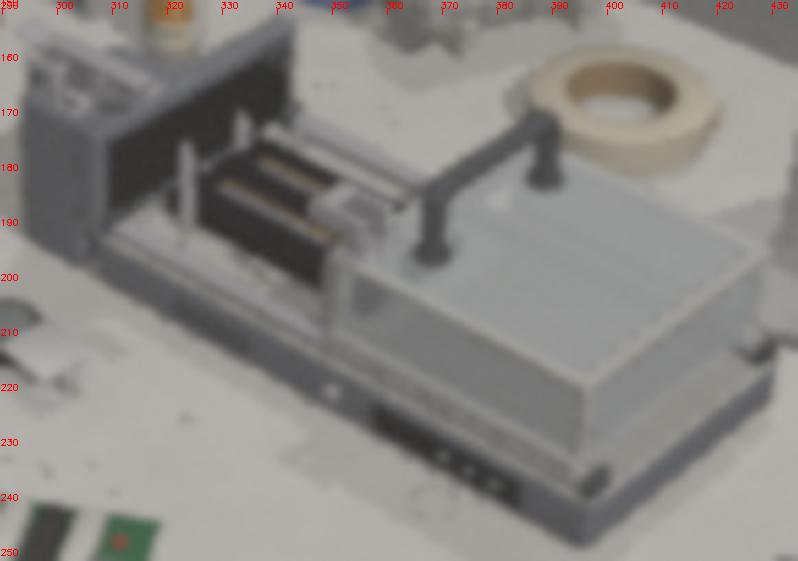

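View pics/z_top.png

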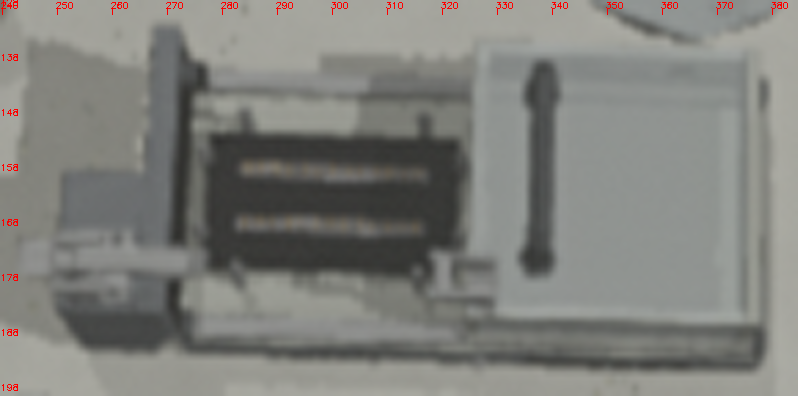

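```bash
cat > tf.py <<'E'
from h import *
import pickle
cs=pickle.load(open("c0.pkl","rb"))
S={(-59,-62,74):(335,248),(59,-180,74):(768,250),(-59,-180,74):(585,383),(-34.5,38,53):(186,143),(34.5,-54*0+38,53):(241,112)}
T={(30,54,36):(211,133),(30,-54,36):(461,141),(-30,54,36):(208,268),(59,-180,74):(760,52),(59,-62,74):(474,45),(-59,-180,74):(757,318)}
HS=((433,187),(543,122));HT=((538,255),(541,78))
def res(p,use):
    out=[]
    for k,(D,o,H) in enumerate(((S,(290,150),HS),(T,(240,128),HT))):
        if k not in use: continue
        uv=np.array(list(D.values()))/5.5+o-.5
        out.append((proj(cs[k],W(p,list(D)))-uv).ravel())
        h=np.array(H)/5.5+o-.5
        out.append((proj(cs[k],W(p,[[-36,-90,104],[36,-90,104]]))-h).ravel())
    return np.concatenate(out)
for u in((0,),(1,),(0,1)):
    r=least_squares(res,[649,7,0.02],args=(u,),loss="soft_l1",f_scale=.7);print(u,r.x);print(res(r.x,u).reshape(-1,2))
pt=r.x
TB=[box(-30,30,-54,54,36,36),box(-59,59,-180,-62,38,74),box(-36,36,-91,-89,103,105),box(-62,62,-178,116,0,26),box(-56,-38,-62,-47,80,92),box(-50,-44,44,118,90,100)]+[box(x-3,x+3,y-3,y+3,36,53) for x,y in((34.5,38),(34.5,-38),(-34.5,38),(-34.5,-38),(17,54.5),(-17,54.5),(17,-54.5),(-17,-54.5))]
for n,k,off in(("scene",0,(290,150)),("top",1,(240,128))):
    im=cv2.imread(f"pics/z_{n}.png");lines(im,cs[k],pt,TB,np.array(off),5.5);cv2.imwrite(f"pics/tf_{n}.png",im)
E
python3 tf.py
```

```text
(0,) [648.561  10.445   0.024]
[[-1.176  0.546]
 [ 0.542 -0.944]
 [-0.032  0.216]
 [-1.75   4.901]
 [ 8.659 -1.457]
 [-0.425  0.242]
 [ 0.997 -1.739]]
(1,) [648.713   8.655   0.021]
[[-1.774  0.195]
 [-1.324  0.157]
 [-2.722  0.167]
 [ 0.263  0.186]
 [ 0.247 -0.126]
 [ 0.677  2.138]
 [ 0.441 -1.711]
 [ 0.696 -1.155]]
(0, 1) [648.711   9.224   0.019]
[[-0.891  0.764]
 [ 0.955 -0.497]
 [ 0.119  0.598]
 [-1.306  5.026]
 [ 9.207 -1.285]
 [-0.123  0.506]
 [ 1.44  -1.431]
 [-1.986  0.138]
 [-1.541  0.192]
 [-2.991  0.107]
 [ 0.067  0.335]
 [ 0.05  -0.081]
 [ 0.361  2.292]
 [ 0.138 -1.64 ]
 [ 0.468 -1.084]]
```

```bash
sleep 1
```

```text
(no output)
```

View pics/tf_scene.png

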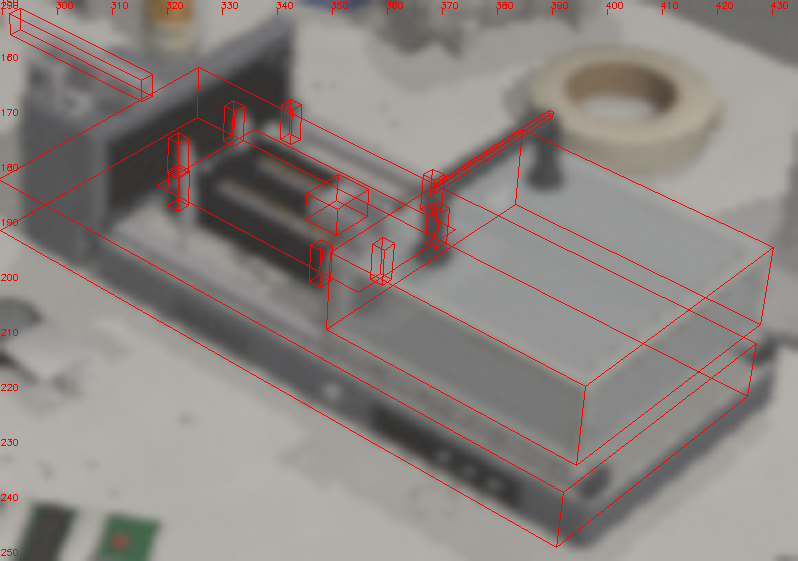

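View pics/tf_top.png

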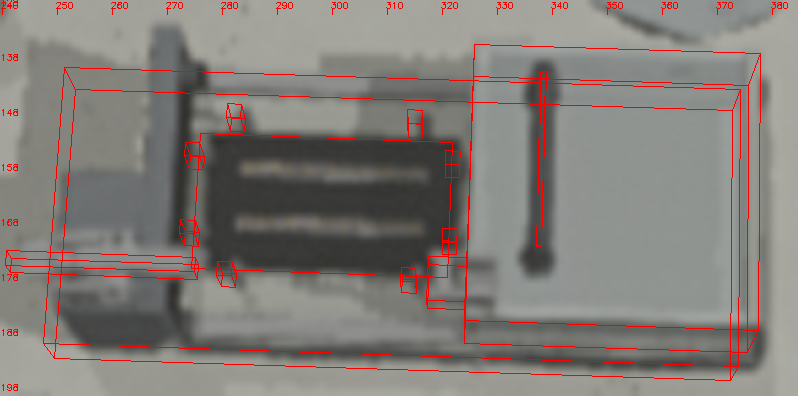

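```bash
cat > tf2.py <<'E'
from h import *
import pickle
cs=pickle.load(open("c0.pkl","rb"))
# (local, cam, px, isguard)
S=[((-59,-62,74),(335,248),1),((59,-180,74),(768,250),1),((-59,-180,74),(585,383),1),((-17,54.5,53),(186,143),0),((17,54.5,53),(241,112),0),((-36,-90,104),(433,187),1),((36,-90,104),(543,122),1)]
T=[((30,54,36),(211,133),0),((30,-54,36),(461,141),0),((-30,54,36),(208,268),0),((34.5,38,50),(246,116),0),((34.5,-38,50),(424,121),0),((-34.5,38,50),(235,268),0),((-34.5,-38,50),(419,276),0),((59,-62,74),(474,42),1),((59,-180,74),(762,52),1),((-59,-180,74),(757,323),1),((-36,-90,104),(538,259),1),((36,-90,104),(541,72),1)]
def res(p,use):
    out=[]
    for k,(D,o) in enumerate(((S,(290,150)),(T,(240,128)))):
        if k not in use: continue
        uv=np.array([d[1] for d in D])/5.5+o-.5
        L=np.array([d[0] for d in D],float);L[:,1]+=p[3]*np.array([d[2] for d in D])
        out.append((proj(cs[k],W(p[:3],L))-uv).ravel())
    return np.concatenate(out)
for u in((0,),(1,),(0,1)):
    r=least_squares(res,[649,7,0.02,0],args=(u,),loss="soft_l1",f_scale=.7);print(u,r.x)
print(res(r.x,u).reshape(-1,2))
pt=r.x[:3];g=r.x[3]
TB=[box(-30,30,-54,54,36,36),box(-59,59,-180+g,-62+g,38,74),box(-36,36,-91+g,-89+g,103,105),box(-62,62,-184,110,0,26),box(-56,-38,-62+g,-47+g,80,92),box(-50,-44,44,118,90,100)]+[box(x-3,x+3,y-3,y+3,26,53) for x,y in((34.5,38),(34.5,-38),(-34.5,38),(-34.5,-38),(17,54.5),(-17,54.5),(17,-54.5),(-17,-54.5))]
for n,k,off in(("scene",0,(290,150)),("top",1,(240,128))):
    im=cv2.imread(f"pics/z_{n}.png");lines(im,cs[k],pt,TB,np.array(off),5.5);cv2.imwrite(f"pics/tg_{n}.png",im)
E
python3 tf2.py
```

```text
(0,) [648.424   4.536   0.024   5.733]
(1,) [649.092   4.772   0.022   4.796]
(0, 1) [648.938   4.796   0.021   5.012]
[[-0.98   0.622]
 [ 0.803 -0.732]
 [ 0.08   0.382]
 [ 0.103 -0.121]
 [ 0.197 -0.314]
 [-0.221  0.346]
 [ 1.281 -1.605]
 [-0.129  0.186]
 [ 0.322  0.152]
 [-1.056  0.158]
 [-0.16  -0.437]
 [ 0.232 -0.336]
 [ 0.223  0.526]
 [ 0.061  0.119]
 [-0.255  0.348]
 [-0.605  0.118]
 [ 0.153  1.157]
 [-0.095 -2.516]
 [ 0.172 -0.138]]
```

```bash
sleep 1
```

```text
(no output)
```

View pics/tg_scene.png

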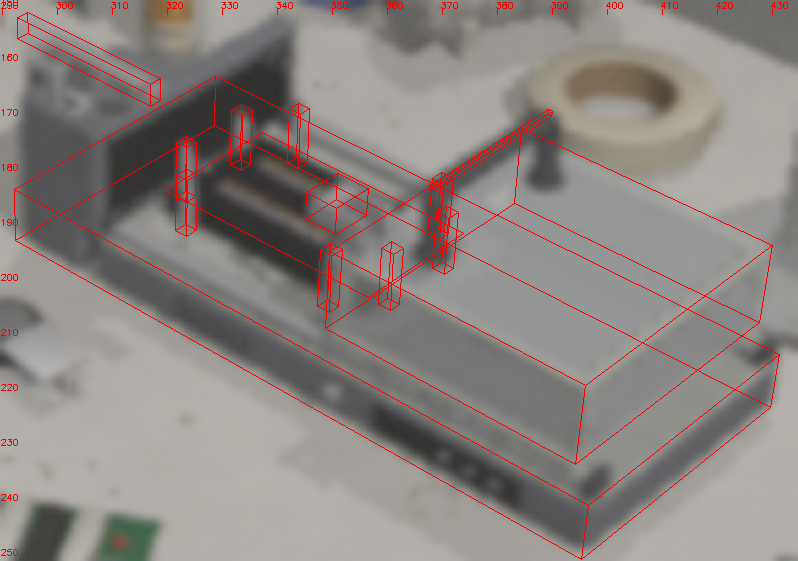

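View pics/tg_top.png

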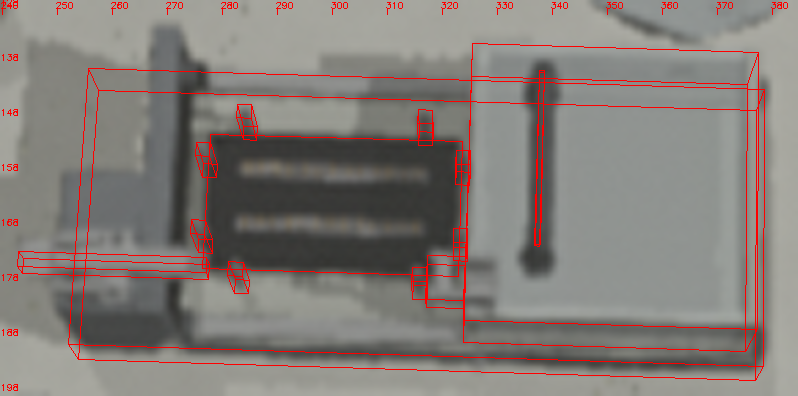

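View pics/scene0.png

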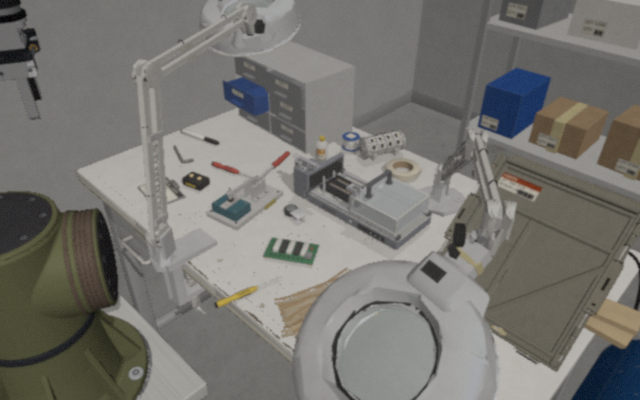

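```bash
python3 - <<'E'
from h import *
import pickle
from cell import manip
cs=pickle.load(open("c0.pkl","rb"))
c=cs[1]
for uv in((365,115),(345,115),(365,133),(385,115),(277,217),(320,320),(230,300)): print(uv,unproj(c,uv,0),unproj(c,uv,200))
s=manip.read_state();print(s["clock"]);print([proj(k,s["eef_pos"]) for k in cs], [proj(k,[0,0,300]) for k in cs])
E
```

```text
(365, 115) [ 799.385 -145.858    0.   ] [ 703.938 -127.479  200.   ]
(345, 115) [796.696 -95.934   0.   ] [701.839 -88.516 200.   ]
(365, 133) [ 751.411 -147.343    0.   ] [ 666.497 -128.638  200.   ]
(385, 115) [ 802.073 -195.774    0.   ] [ 706.036 -166.435  200.   ]
(277, 217) [528.872  53.47    0.   ] [492.819  28.085 200.   ]
(320, 320) [300.876 -60.811   0.   ] [314.882 -61.104 200.   ]
(230, 300) [333.147 144.437   0.   ] [340.067  99.079 200.   ]
1.8
[array([[ 35.355, 104.009]]), array([[-18.888, 358.843]])] [array([[ -7.581, 223.621]]), array([[260.405, 569.466]])]
```

```bash
python3 - <<'E'
from h import *
import pickle
cs=pickle.load(open("c0.pkl","rb"))
def tri(a,b):
    f=lambda X:np.r_[proj(cs[0],X)[0]-a,proj(cs[1],X)[0]-b]
    r=least_squares(f,[400,200,100]);print(a,b,r.x,r.fun)
tri((145,70),(105,88));tri((165,245),(165,335));tri((258,28),(130,110));tri((250,10),(65,45));tri((480,140),(365,98));tri((462,237),(550,300));tri((190,250),(240,305))
for uv in((165,335),(240,305),(250,350),(165,345)):print(uv,unproj(cs[1],uv,0))
a=np.load("avg_top.npy")[:,:,::-1].astype(np.uint8)
cv2.imwrite("pics/lt.png",cv2.resize(a[0:400,0:280],None,fx=2,fy=1.5*1,interpolation=2)[:600])
E
```

```text
(145, 70) (105, 88) [649.919 457.396 182.07 ] [ 72.213   0.062 -36.278  41.458]
(165, 245) (165, 335) [282.186 277.723 -67.276] [-21.169  -2.058  13.968 -16.96 ]
(258, 28) (130, 110) [627.076 255.508 338.042] [-0.477  0.035  0.237 -0.26 ]
(250, 10) (65, 45) [735.658 391.509 328.602] [ 5.93  -0.43  -2.752  3.008]
(480, 140) (365, 98) [ 806.77  -165.465  144.664] [-20.83    7.568  16.454 -15.277]
(462, 237) (550, 300) [ 371.791 -408.966  299.839] [-1.265  0.407  1.251 -1.187]
(190, 250) (240, 305) [317.529 128.285 -17.995] [ 2.671  0.087 -1.897  2.211]
(165, 335) [250.162 280.508   0.   ]
(240, 305) [323.478 120.812   0.   ]
(250, 350) [229.093  89.375   0.   ]
(165, 345) [229.238 277.573   0.   ]
```

View pics/lt.png

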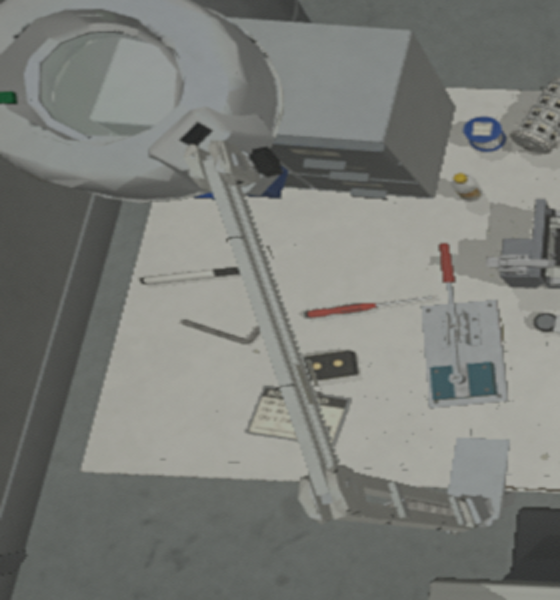

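```bash
python3 - <<'E'
from h import *
import pickle
cs=pickle.load(open("c0.pkl","rb"))
def tri(a,b):
    f=lambda X:np.r_[proj(cs[0],X)[0]-a,proj(cs[1],X)[0]-b]
    r=least_squares(f,[300,200,300]);print(a,b,r.x,r.fun)
tri((143,72),(163,330));tri((162,240),(237,342));tri((248,12),(105,95));tri((250,40),(50,50));tri((162,260),(240,345))
tri((200,245),(240,297));tri((462,235),(550,297));tri((395,345),(512,370));tri((480,145),(365,100));tri((505,215),(575,275))
E
```

```text
(143, 72) (163, 330) [300.808 148.845 361.274] [ 1.191  0.149 -0.596  0.736]
(162, 240) (237, 342) [250.824 108.571  60.374] [ 0.806  0.058 -0.554  0.662]
(248, 12) (105, 95) [634.66  284.653 364.265] [ 2.661 -0.166 -1.262  1.388]
(250, 40) (50, 50) [803.279 506.391 212.078] [ 0.719 -0.043 -0.349  0.384]
(162, 260) (240, 345) [240.67  109.137  16.542] [-0.046 -0.003  0.033 -0.039]
(200, 245) (240, 297) [338.247 127.606 -16.533] [ 1.181  0.026 -0.838  0.97 ]
(462, 235) (550, 297) [ 375.147 -407.729  300.513] [-0.535  0.173  0.527 -0.5  ]
(395, 345) (512, 370) [ 260.964 -402.59   197.591] [-5.594  1.113  5.894 -5.988]
(480, 145) (365, 100) [ 808.793 -167.047  132.701] [-20.617   7.443  16.39  -15.237]
(505, 215) (575, 275) [ 410.715 -435.524  324.637] [-2.16   0.841  2.167 -1.985]
```

```bash
python3 -m pendant '[[[0,0,-5,0],[0,0,-10,0],[0,0,-15,0],[0,0,-20,0],[0,0,-25,0]]]' 1 20; python3 -m pendant '[[[0,0,0,0],[0,0,0,0]]]'
```

```text
clock: 2.3
eef_pos: [221.9, 502.6, 465.7]
eef_rot: [3.141, -0.0, 2.726]
wrist_force: [0.1, 0.2, 1.2]
finger_gap: 93.9
clock: 2.5
eef_pos: [222.2, 503.2, 463.8]
eef_rot: [3.14, 0.0, 2.726]
wrist_force: [-0.7, -0.6, -0.6]
finger_gap: 94.1
```

```bash
python3 -m pendant '[[[-3.5,-3.3,0,0],[-7,-6.6,0,0],[-10.5,-10,0,0],[-14,-13.3,0,0],[-17.5,-16.6,0,0]]]'; python3 -m pendant '[[[-3.5,-3.3,0,0],[-7,-6.6,0,0],[-10.5,-10,0,0],[-14,-13.3,0,0],[-17.5,-16.6,0,0]]]'
```

```text
clock: 3.0
eef_pos: [315.2, 278.7, 461.9]
eef_rot: [-3.14, -0.001, 2.726]
wrist_force: [0.1, 0.5, 0.4]
finger_gap: 94.0
clock: 3.5
eef_pos: [408.3, 56.0, 462.1]
eef_rot: [-3.141, -0.002, 2.726]
wrist_force: [-0.0, 0.6, -0.2]
finger_gap: 93.8
```

```bash
python3 -m pendant '[[[-2.4,-2.3,0,0.1],[-4.8,-4.6,0,0.2],[-7,-6.8,0,0.33],[-7,-6.8,0,0.47],[-7,-6.8,0,0.609]]]'
```

```text
clock: 4.0
eef_pos: [444.9, -33.3, 461.5]
eef_rot: [-3.139, -0.002, 2.109]
wrist_force: [-0.2, 0.6, -0.5]
finger_gap: 93.9
```

```bash
python3 -m pendant '[[[0,0,5,0],[0,0,10,0],[0,0,15,0],[0,0,20,0],[0,0,25,0]]]'; python3 -m pendant '[[[0,0,5,0],[0,0,9,0],[0,0,12,0],[0,0,12,0]]]'
python3 - <<'E'
from h import *
from cell import cams,manip,models
s=manip.read_state();print(s["eef_pos"],s["eef_rot"],s["clock"])
for n,(x,y,w,h,S) in dict(scene=(230,130,150,150,3.9),top=(230,170,160,120,4.5)).items():
    c=cams.camera(n);a=c["frame"]
    im=cv2.resize(a[y:y+h,x:x+w,::-1],None,fx=S,fy=S,interpolation=cv2.INTER_CUBIC)
    R=cv2.Rodrigues(np.array([0,0,s["eef_rot"][2]]))[0]@np.diag([1,-1,-1])
    for l in([0,0,8],[0,47,8],[0,-47,8],[0,47,-20],[0,-47,-20]):
        q=(proj(c,s["eef_pos"]+R@np.array(l,float))[0]+.5-[x,y])*S;cv2.circle(im,tuple(int(v) for v in q),3,(0,0,255),1)
    cv2.imwrite(f"pics/a_{n}.png",im)
E
```

```text
clock: 4.5
eef_pos: [443.3, -32.2, 210.2]
eef_rot: [-3.14, -0.001, 2.117]
wrist_force: [1.6, -1.1, 0.5]
finger_gap: 94.0
clock: 4.9
eef_pos: [441.7, -32.0, 89.3]
eef_rot: [-3.135, -0.006, 2.117]
wrist_force: [0.2, -0.6, -0.4]
finger_gap: 94.1
[441.66  -31.97   89.336] [-3.135 -0.006  2.117] 4.9
```

View pics/a_scene.png

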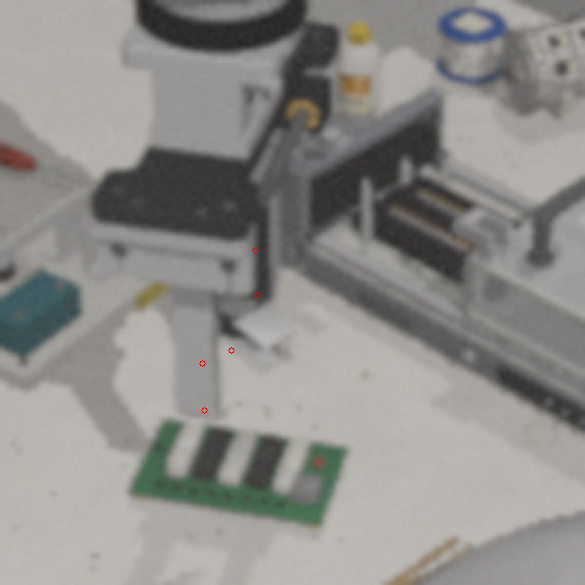

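View pics/a_top.png

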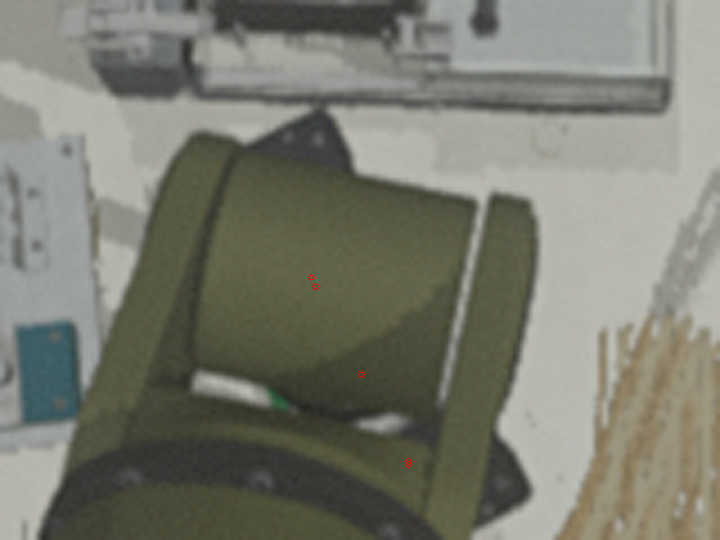

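```bash
python3 -m pendant '[[[0,0,2,0],[0,0,4,0],[0,0,4,0],[0,0,4,0]]]'
```

```text
clock: 5.4
eef_pos: [445.4, -32.5, 54.9]
eef_rot: [3.14, 0.001, 2.117]
wrist_force: [0.3, 0.3, 0.1]
finger_gap: 94.0
```

```bash
python3 -m pendant '[[[0,0,1.5,0],[0,0,3,0],[0,0,3,0],[0,0,3,0],[0,0,3,0]]]'
```

```text
clock: 5.9
eef_pos: [445.5, -32.5, 24.7]
eef_rot: [3.14, 0.001, 2.117]
wrist_force: [0.6, -0.2, 0.2]
finger_gap: 93.7
```

```bash
python3 -m pendant '[[[0,0,0.3,0],[0,0,0.65,0],[0,0,0.65,0],[0,0,0.65,0]]]' ; python3 -m pendant '[[[0,0,0,0],[0,0,0,0],[0,0,0,0],[0,0,0,0],[0,0,0,0]]]' -0.6 20; python3 -m pendant '[[[0,0,0,0],[0,0,0,0],[0,0,0,0],[0,0,0,0],[0,0,0,0]]]'
```

```text
clock: 6.3
eef_pos: [444.8, -32.4, 16.9]
eef_rot: [-3.141, -0.0, 2.117]
wrist_force: [-0.0, -0.4, 0.6]
finger_gap: 93.6
clock: 6.8
eef_pos: [444.8, -32.4, 17.0]
eef_rot: [-3.142, 0.0, 2.117]
wrist_force: [-0.3, 0.7, -0.1]
finger_gap: 57.4
clock: 7.3
eef_pos: [444.8, -32.4, 17.0]
eef_rot: [3.142, 0.0, 2.117]
wrist_force: [0.8, -0.2, -0.2]
finger_gap: 34.7
```

```bash
python3 -m pendant '[[[0,0,-0.5,0],[0,0,-1.5,0],[0,0,-3,0],[0,0,-5,0],[0,0,-5,0]]]' - 30
python3 - <<'E'
from h import *
from cell import cams,manip
c=cams.camera("scene");im=cv2.resize(c["frame"][180:300,230:380,::-1],None,fx=5,fy=5,interpolation=2);cv2.imwrite("pics/lift.png",im)
E
```

```text
clock: 7.8
eef_pos: [446.1, -32.6, 69.5]
eef_rot: [3.138, 0.003, 2.117]
wrist_force: [0.9, -0.6, 0.0]
finger_gap: 34.3
```

View pics/lift.png

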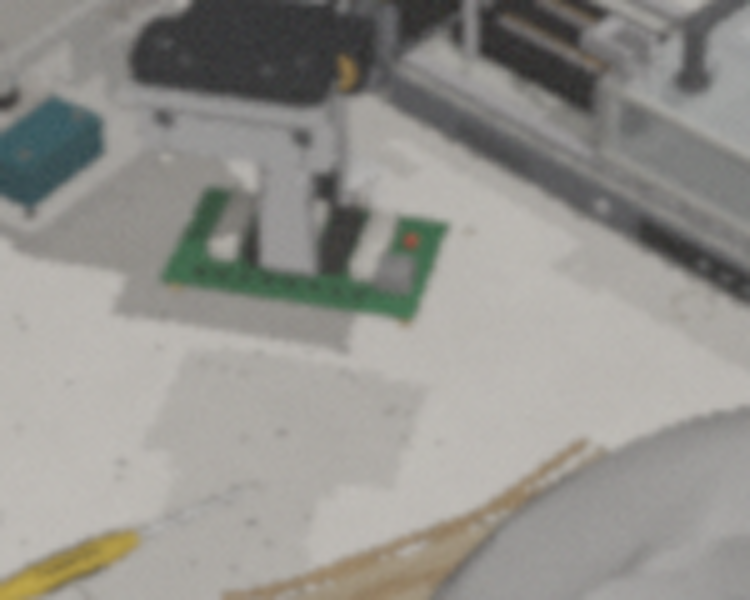

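```bash
python3 -m pendant '[[[0,0,-4,0],[-0.5,1.3,-7.5,0],[-1.5,4,-7.5,0.1],[-2.6,7,-7.5,0.22],[-3.8,10,-7.5,0.34]]]'; python3 -m pendant '[[[0,0,0,0],[0,0,0,0]]]'
```

```text
clock: 8.35
eef_pos: [550.9, -12.7, 141.3]
eef_rot: [-3.141, -0.0, 1.772]
wrist_force: [0.3, -0.3, 0.8]
finger_gap: 34.4
clock: 8.55
eef_pos: [549.5, -12.9, 140.6]
eef_rot: [-3.14, -0.001, 1.778]
wrist_force: [-0.5, -0.6, -0.9]
finger_gap: 34.5
```

```bash
python3 -m pendant '[[[-0.1,3.5,0,0.08],[-0.2,7,0,0.186],[-0.3,10.5,0,0.186],[-0.3,10.5,0,0.186],[-0.3,10.5,0,0.186]]]'; python3 -m pendant '[[[0,0,2,0],[0,0,4,0],[0,0,4,0],[0,0,4,0],[0,0,4,0]]]'
python3 - <<'E'
from h import *
from cell import cams,manip
s=manip.read_state();print(s["eef_pos"],s["eef_rot"])
for n,(x,y,w,h,S) in dict(scene=(290,120,145,115,5),top=(230,120,160,110,4.5)).items():
    c=cams.camera(n);im=cv2.resize(c["frame"][y:y+h,x:x+w,::-1],None,fx=S,fy=S,interpolation=2);cv2.imwrite(f"pics/b_{n}.png",im)
E
```

```text
clock: 9.05
eef_pos: [652.6, 5.4, 141.0]
eef_rot: [-3.14, -0.0, 1.592]
wrist_force: [-0.6, 0.7, -0.2]
finger_gap: 34.3
clock: 9.55
eef_pos: [653.6, 5.4, 103.6]
eef_rot: [3.14, 0.0, 1.591]
wrist_force: [-0.0, -0.2, -0.7]
finger_gap: 34.3
[653.576   5.392 103.569] [3.14  0.    1.591]
```

View pics/b_scene.png

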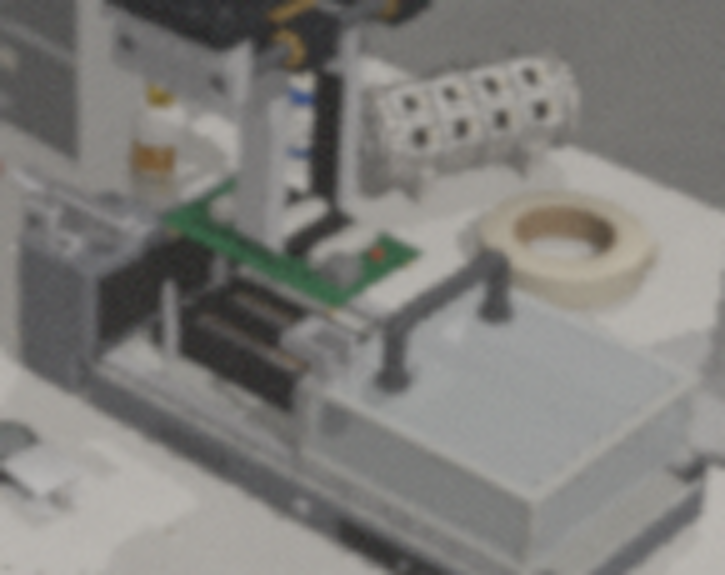

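View pics/b_top.png

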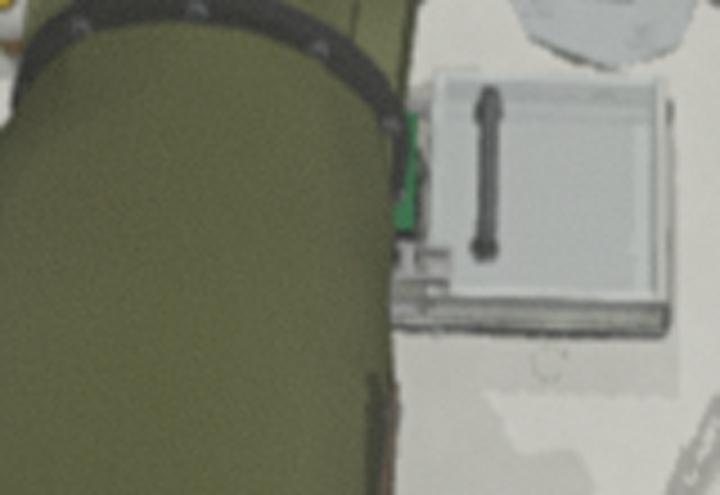

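```bash
cat > ov.py <<'E'
from h import *
from cell import cams,manip
import sys
s=manip.read_state();print(s["eef_pos"],s["eef_rot"],s["wrist_force"],s["clock"])
yaw=s["eef_rot"][2]-np.pi/2;R=np.array([[np.cos(yaw),-np.sin(yaw)],[np.sin(yaw),np.cos(yaw)]])
b=s["eef_pos"][:2]-R@[4,.9];z=s["eef_pos"][2]-17;print("board",b,yaw,z)
x,y,w,h,S=300,130,90,70,8
c=cams.camera("scene");a=np.mean([cams.camera("scene")["frame"].astype(float) for _ in range(4)],0)
im=cv2.resize(a[y:y+h,x:x+w,::-1],None,fx=S,fy=S,interpolation=cv2.INTER_CUBIC).clip(0,255).astype(np.uint8)
B=[[[q[0],q[1],q[2]+z] for q in bb] for bb in BOARD]
lines(im,c,(b[0],b[1],yaw),B[:1]+B[2:],np.array((x,y)),S)
lines(im,c,(648.94,4.8,.021),[box(-30,30,-54,54,36,36)]+[box(i-3,i+3,j-3,j+3,26,53) for i,j in((-17,54.5),(17,54.5),(-34.5,-38))],np.array((x,y)),S,(255,0,0))
cv2.imwrite(sys.argv[1],im)
E
python3 ov.py pics/ov1.png
```

```text
[653.644   5.467 103.224] [3.14  0.    1.591] [-1.501 -0.247 -0.081] 9.65
board [649.663   4.487] 0.02006955995453019 86.22432881782474
```

View pics/ov1.png

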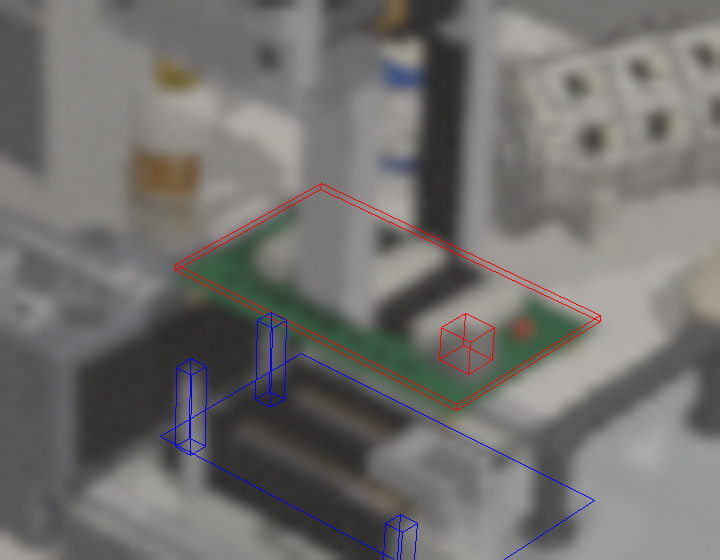

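```bash
python3 -m pendant '[[[0.03,-0.06,1,0],[0.03,-0.06,2,0],[0.03,-0.06,2.8,0],[0.03,-0.06,2.8,0],[0.03,-0.06,2.8,0]]]'; python3 ov.py pics/ov2.png
```

```text
clock: 10.4
eef_pos: [652.7, 5.9, 73.7]
eef_rot: [-3.141, -0.0, 1.591]
wrist_force: [-0.2, 0.0, -0.5]
finger_gap: 34.4
[652.722   5.868  73.653] [-3.141 -0.     1.591] [-0.169  0.04  -0.523] 10.4
board [648.741   4.888] 0.02004046297920259 56.65322277896536
```

View pics/ov2.png

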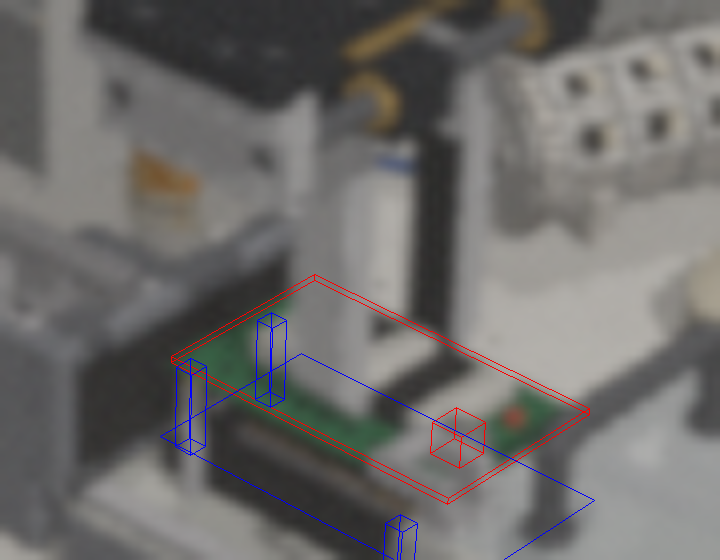

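```bash
python3 -m pendant '[[[0,0,0.2,0],[0,0,0.4,0],[0,0,0.6,0],[0,0,0.8,0],[0,0,0.8,0]]]';python3 -m pendant '[[[0,0,0.2,0],[0,0,0.4,0],[0,0,0.6,0],[0,0,0.6,0]]]'
```

```text
clock: 11.15
eef_pos: [652.6, 5.8, 65.5]
eef_rot: [-3.141, -0.0, 1.591]
wrist_force: [-0.9, -0.0, -0.7]
finger_gap: 33.9
clock: 11.55
eef_pos: [652.9, 5.9, 59.8]
eef_rot: [3.141, 0.0, 1.591]
wrist_force: [1.1, -0.3, -1.7]
finger_gap: 34.4
```

```bash
python3 -m pendant '[[[0,0,0.2,0],[0,0,0.4,0],[0,0,0.55,0],[0,0,0.55,0]]]';python3 -m pendant '[[[0,0,0.1,0],[0,0,0.1,0],[0,0,0.1,0]]]'; python3 ov.py pics/ov3.png
```

```text
clock: 11.95
eef_pos: [653.6, 5.9, 54.8]
eef_rot: [3.139, 0.0, 1.591]
wrist_force: [6.4, 1.1, 0.3]
finger_gap: 34.4
clock: 12.25
eef_pos: [653.6, 5.9, 53.9]
eef_rot: [3.139, -0.0, 1.591]
wrist_force: [5.1, 0.6, 2.1]
finger_gap: 34.5
[653.606   5.95   53.934] [ 3.139 -0.     1.591] [5.134 0.642 2.146] 12.25
board [649.625   4.97 ] 0.020044961130407213 36.933554914951564
```

View pics/ov3.png

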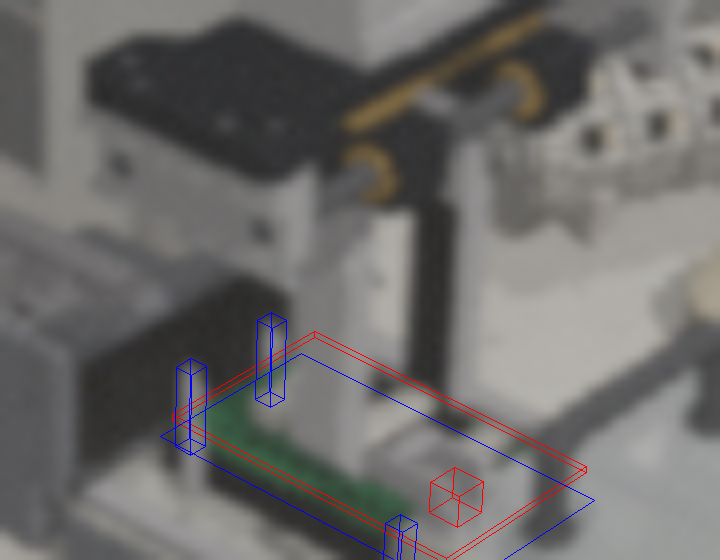

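```bash
python3 -m pendant '[[[0,0.05,0,0],[0,0.1,0,0],[0,0.1,0.1,0],[0,0.1,0.1,0]]]'
```

```text
clock: 12.9
eef_pos: [653.9, 5.8, 52.9]
eef_rot: [3.141, 0.0, 1.591]
wrist_force: [-0.3, 0.1, 7.4]
finger_gap: 34.2
```

```bash
python3 -m pendant '[[[0,0,0,0],[0,0,0,0],[0,0,0,0],[0,0,0,0],[0,0,0,0]]]' 0.2; python3 -m pendant '[[[0,0,-0.5,0],[0,0,-2,0],[0,0,-5,0],[0,0,-10,0],[0,0,-14,0]]]'
```

```text
clock: 13.4
eef_pos: [653.9, 5.8, 52.4]
eef_rot: [3.141, 0.0, 1.591]
wrist_force: [2.2, 0.1, 2.0]
finger_gap: 56.4
clock: 13.9
eef_pos: [653.7, 5.9, 196.1]
eef_rot: [3.14, 0.0, 1.591]
wrist_force: [0.7, 0.2, 0.7]
finger_gap: 56.3
```

```bash
python3 - <<'E'
from h import *
from cell import cams,manip
for n,(x,y,w,h,S) in dict(scene=(400,110,140,160,3.7),top=(330,80,180,130,4.4)).items():
    c=cams.camera(n);im=cv2.resize(c["frame"][y:y+h,x:x+w,::-1],None,fx=S,fy=S,interpolation=2);cv2.imwrite(f"pics/l_{n}.png",im)
x,y,w,h,S=300,130,90,70,8
c=cams.camera("scene");im=cv2.resize(c["frame"][y:y+h,x:x+w,::-1],None,fx=S,fy=S,interpolation=2);cv2.imwrite(f"pics/seat.png",im)
E
```

```text
(no output)
```

View pics/l_scene.png

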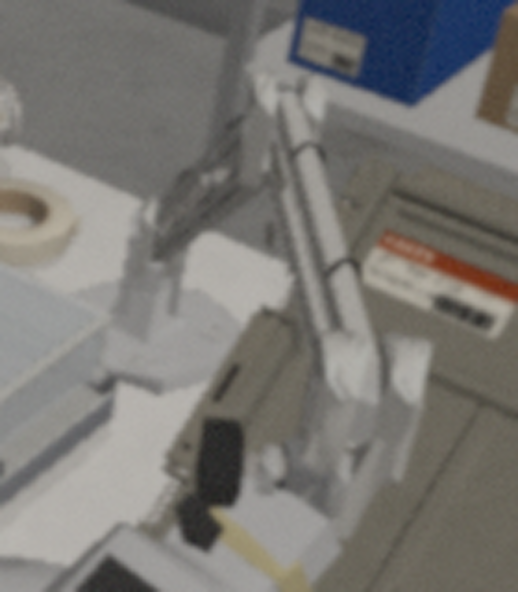

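View pics/l_top.png

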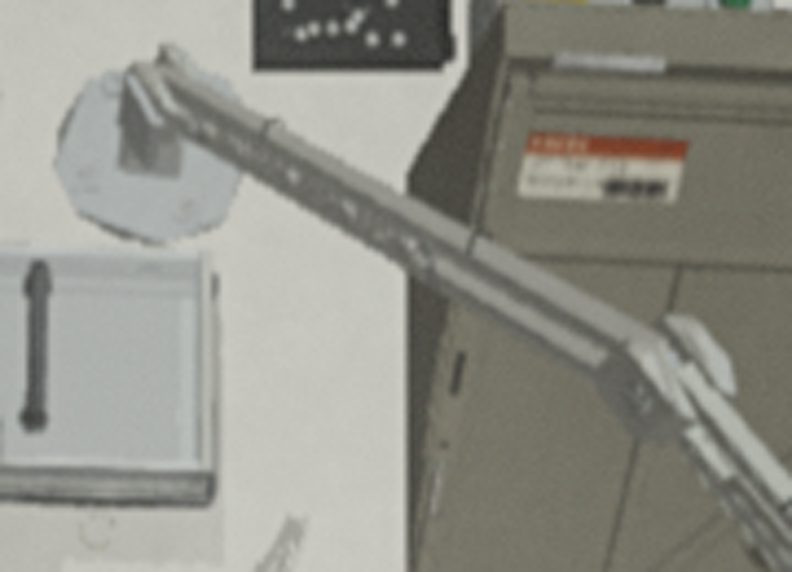

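View pics/seat.png

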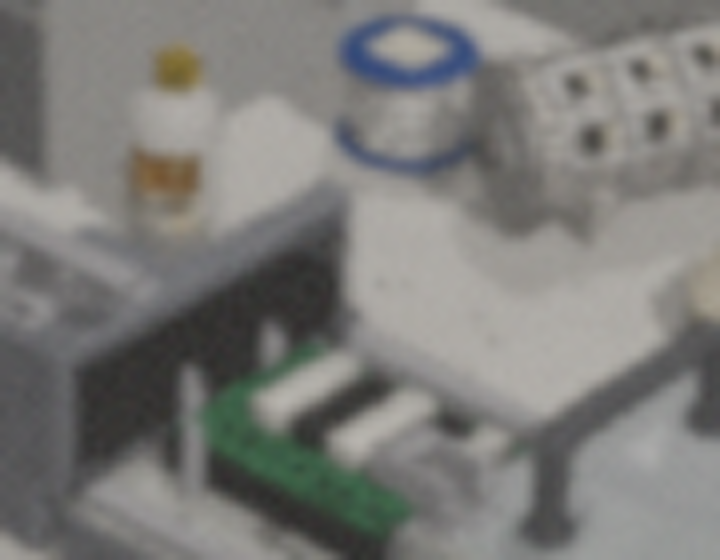

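```bash
python3 - <<'E'
from h import *
import pickle
cs=pickle.load(open("c0.pkl","rb"))
def tri(a,b):
    f=lambda X:np.r_[proj(cs[0],X)[0]-a,proj(cs[1],X)[0]-b]
    r=least_squares(f,[800,-200,200]);print(a,b,r.x,r.fun)
tri((440,168),(364,96));tri((478,135),(478,164));tri((436,198),(362,115))
E
```

```text
(440, 168) (364, 96) [ 805.457 -132.691   81.2  ] [ 1.104 -0.36  -0.876  0.829]
(478, 135) (478, 164) [ 579.078 -303.21   312.454] [-2.478  0.978  2.074 -1.894]
(436, 198) (362, 115) [ 796.138 -138.002    6.351] [-0.083  0.025  0.068 -0.065]
```

```bash
python3 -m pendant '[[[-3,-0.1,0,0],[-6.5,-0.3,0,0],[-10,-0.5,0,0],[-11.1,-0.5,0,0],[-11.1,-0.5,0,0]]]' -1 20; python3 -m pendant '[[[0,0,2,0],[0,0,4,0],[0,0,6,0],[0,0,6,0],[0,0,6,0]]]'; python3 - <<'E'
from h import *
from cell import cams,manip
print(manip.read_state()["eef_pos"])
for n,(x,y,w,h,S) in dict(scene=(330,110,120,120,5),top=(290,110,110,110,5)).items():
    c=cams.camera(n);im=cv2.resize(c["frame"][y:y+h,x:x+w,::-1],None,fx=S,fy=S,interpolation=2);cv2.imwrite(f"pics/p_{n}.png",im)
E
```

```text
clock: 14.55
eef_pos: [650.5, -106.3, 191.6]
eef_rot: [-3.14, -0.0, 1.589]
wrist_force: [-0.0, 0.6, -0.7]
finger_gap: 20.0
clock: 15.05
eef_pos: [651.1, -104.1, 132.8]
eef_rot: [-3.141, -0.0, 1.592]
wrist_force: [0.7, 0.1, -0.0]
finger_gap: 0.1
[ 651.138 -104.12   132.808]
```

View pics/p_scene.png

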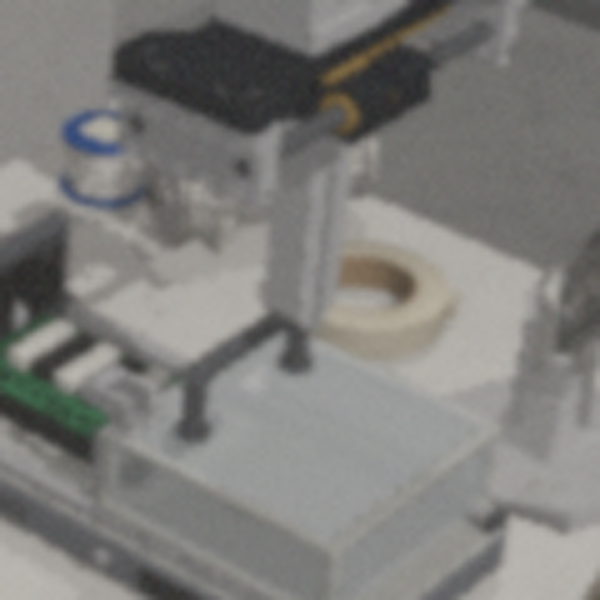

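View pics/p_top.png

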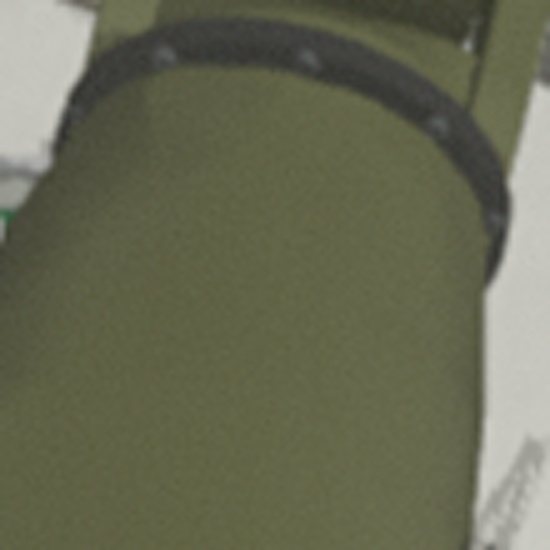

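```bash
python3 -m pendant '[[[0,0,1,0],[0,0,2,0],[0,0,3,0],[0,0,3.5,0],[0,0,3.5,0]]]'; python3 -m pendant '[[[0.2,0,0,0],[0.4,0,0,0],[0.6,0,0,0],[0.8,0,0,0]]]';python3 - <<'E'
from h import *
from cell import cams,manip
print(manip.read_state()["eef_pos"])
for n,(x,y,w,h,S) in dict(scene=(330,110,120,120,5)).items():
    c=cams.camera(n);im=cv2.resize(c["frame"][y:y+h,x:x+w,::-1],None,fx=S,fy=S,interpolation=2);cv2.imwrite(f"pics/q_{n}.png",im)
E
```

```text
clock: 15.65
eef_pos: [650.6, -105.1, 96.2]
eef_rot: [-3.14, -0.0, 1.591]
wrist_force: [-0.5, 0.3, -0.3]
finger_gap: 0.5
clock: 16.05
eef_pos: [650.9, -97.0, 97.7]
eef_rot: [3.141, 0.0, 1.591]
wrist_force: [-0.4, -0.6, 0.1]
finger_gap: 0.6
[650.941 -96.983  97.743]
```

View pics/q_scene.png

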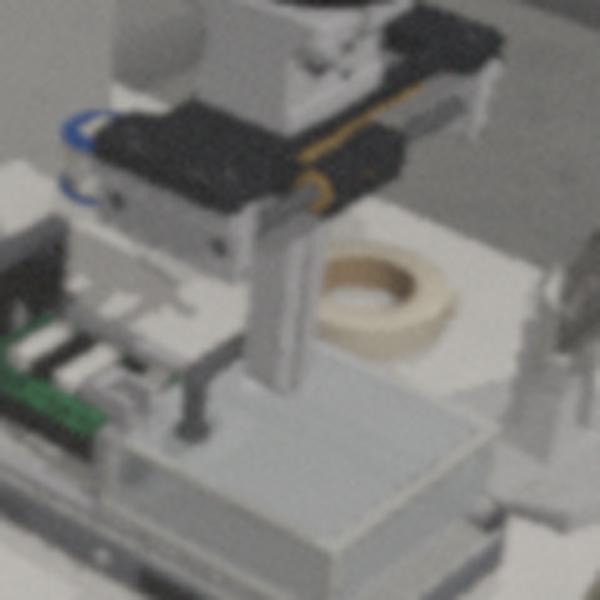

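```bash
python3 -m pendant '[[[0.2,0,0,0],[0.4,0,0,0],[0.6,0,0,0],[0.8,0,0,0],[1.0,0,0,0]]]'; python3 -m pendant '[[[0.3,0,0,0],[0.6,0,0,0],[0.9,0,0,0],[1.2,0,0,0],[1.5,0,0,0]]]'
```

```text
clock: 16.6
eef_pos: [650.7, -87.2, 97.5]
eef_rot: [3.141, 0.0, 1.591]
wrist_force: [0.3, -2.4, -0.1]
finger_gap: 0.4
clock: 17.1
eef_pos: [650.3, -72.0, 97.5]
eef_rot: [3.142, 0.0, 1.591]
wrist_force: [-0.4, -2.3, 1.7]
finger_gap: 0.6
```

```bash
for i in 1; do python3 -m pendant '[[[0.35,0,0,0],[0.7,0,0,0],[1.05,0,0,0],[1.4,0,0,0],[1.75,0,0,0]]]'; done; python3 -m pendant '[[[0.35,0,0,0],[0.7,0,0,0],[1.05,0,0,0],[1.4,0,0,0],[1.75,0,0,0]]]'; python3 -m pendant '[[[0.35,0,0,0],[0.7,0,0,0],[1.05,0,0,0],[1.4,0,0,0],[1.75,0,0,0]]]'
```

```text
clock: 17.6
eef_pos: [650.0, -54.4, 97.5]
eef_rot: [3.142, 0.0, 1.591]
wrist_force: [-0.8, -2.7, 1.5]
finger_gap: 0.5
clock: 18.1
eef_pos: [649.6, -36.9, 97.4]
eef_rot: [-3.141, 0.0, 1.591]
wrist_force: [-0.6, -2.7, 3.1]
finger_gap: 0.3
clock: 18.6
eef_pos: [649.3, -19.4, 97.4]
eef_rot: [-3.142, -0.0, 1.591]
wrist_force: [-0.6, -2.8, 2.2]
finger_gap: 0.3
```

```bash
python3 -m pendant '[[[0.25,0,0,0],[0.5,0,0,0],[0.75,0,0,0],[1.0,0,0,0],[1.25,0,0,0]]]'; python3 -m pendant '[[[0.2,0,0,0],[0.4,0,0,0],[0.6,0,0,0],[0.8,0,0,0],[1.0,0,0,0]]]';  python3 -m pendant '[[[0.2,0,0,0],[0.4,0,0,0],[0.6,0,0,0],[0.8,0,0,0],[1.0,0,0,0]]]'
```

```text
clock: 19.1
eef_pos: [649.0, -7.0, 97.4]
eef_rot: [-3.141, -0.0, 1.591]
wrist_force: [-0.8, -3.0, 1.7]
finger_gap: 0.7
clock: 19.6
eef_pos: [648.8, 2.9, 97.4]
eef_rot: [-3.142, 0.0, 1.591]
wrist_force: [-1.4, -6.5, 2.0]
finger_gap: 0.2
clock: 20.1
eef_pos: [648.6, 11.7, 97.5]
eef_rot: [-3.141, 0.002, 1.59]
wrist_force: [-1.7, -11.2, 2.7]
finger_gap: 0.6
```

```bash
python3 -m pendant '[[[0.1,0,0,0],[0.2,0,0,0],[0.2,0,0,0]]]'; python3 -m pendant '[[[0.1,0,0,0],[0.2,0,0,0],[0.2,0,0,0]]]'; python3 - <<'E'
from h import *
from cell import cams,manip
for n,(x,y,w,h,S) in dict(scene=(280,120,130,110,5)).items():
    c=cams.camera(n);im=cv2.resize(c["frame"][y:y+h,x:x+w,::-1],None,fx=S,fy=S,interpolation=2);cv2.imwrite(f"pics/r1.png",im)
E
```

```text
clock: 20.4
eef_pos: [648.6, 13.6, 97.4]
eef_rot: [-3.141, 0.002, 1.59]
wrist_force: [-2.6, -10.2, 1.2]
finger_gap: 0.5
clock: 20.7
eef_pos: [648.5, 16.0, 97.4]
eef_rot: [-3.141, 0.001, 1.59]
wrist_force: [-1.0, -7.3, 1.6]
finger_gap: 0.8
```

View pics/r1.png

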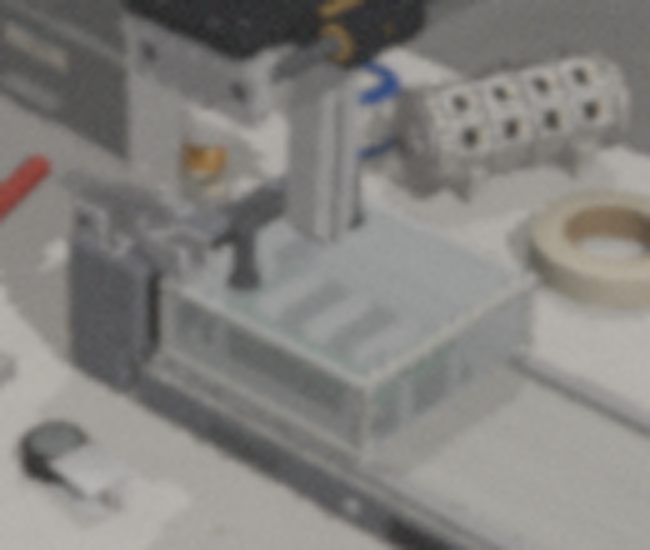

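```bash
python3 -m pendant '[[[0.1,0,0,0],[0.1,0,0,0],[0.1,0,0,0]]]'; python3 -m pendant '[[[0.1,0,0,0],[0.1,0,0,0],[0.1,0,0,0]]]';python3 -m pendant '[[[0.1,0,0,0],[0.1,0,0,0],[0.1,0,0,0]]]'
```

```text
clock: 21.05
eef_pos: [648.5, 16.9, 97.4]
eef_rot: [-3.141, 0.001, 1.59]
wrist_force: [-1.5, -8.1, 1.4]
finger_gap: 0.5
clock: 21.35
eef_pos: [648.5, 17.8, 97.4]
eef_rot: [-3.141, 0.001, 1.59]
wrist_force: [-2.0, -8.9, 2.3]
finger_gap: 0.2
clock: 21.65
eef_pos: [648.5, 18.8, 97.4]
eef_rot: [-3.141, 0.001, 1.59]
wrist_force: [-1.3, -9.7, 1.5]
finger_gap: 0.5
```

```bash
python3 -m pendant '[[[0.1,0,0,0],[0.1,0,0,0],[0.1,0,0,0]]]'; python3 -m pendant '[[[0.05,0,0,0],[0.1,0,0,0],[0.1,0,0,0]]]'
```

```text
clock: 21.95
eef_pos: [648.5, 19.8, 97.5]
eef_rot: [-3.141, 0.001, 1.59]
wrist_force: [-1.9, -9.5, 2.7]
finger_gap: 0.3
clock: 22.25
eef_pos: [648.4, 20.9, 97.5]
eef_rot: [-3.141, 0.001, 1.59]
wrist_force: [-2.6, -8.5, 2.0]
finger_gap: 0.6
```

```bash
python3 - <<'E'
from h import *
from cell import cams,manip
for n,(x,y,w,h,S) in dict(scene=(280,140,80,70,8)).items():
    c=cams.camera(n);im=cv2.resize(c["frame"][y:y+h,x:x+w,::-1],None,fx=S,fy=S,interpolation=2);cv2.imwrite(f"pics/r2.png",im)
E
```

```text
(no output)
```

View pics/r2.png

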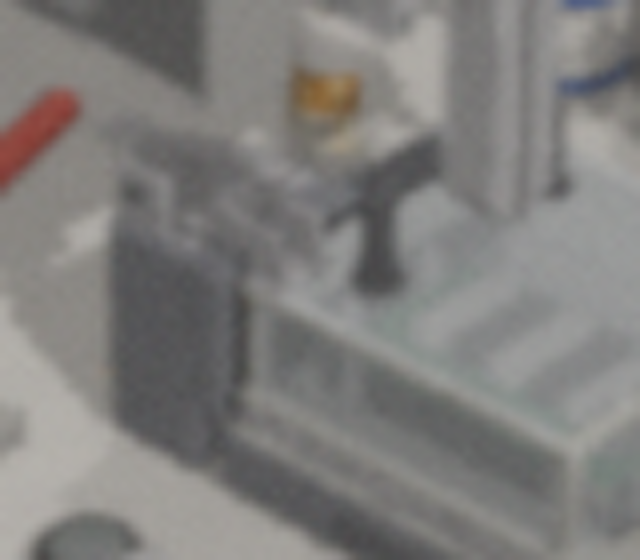

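```bash
python3 -m pendant '[[[0.05,0,0,0],[0.05,0,0,0],[0.05,0,0,0]]]'; python3 -m pendant '[[[0.05,0,0,0],[0.05,0,0,0],[0.05,0,0,0]]]'
```

```text
clock: 22.6
eef_pos: [648.4, 21.5, 97.4]
eef_rot: [-3.141, 0.001, 1.59]
wrist_force: [-1.5, -7.5, 2.6]
finger_gap: 0.5
clock: 22.9
eef_pos: [648.4, 22.2, 97.4]
eef_rot: [-3.141, 0.001, 1.59]
wrist_force: [-1.1, -7.2, 2.3]
finger_gap: 0.8
```

```bash
python3 -m pendant '[[[0.05,0,0,0],[0.05,0,0,0],[0.05,0,0,0]]]'; python3 -m pendant '[[[0.05,0,0,0],[0.05,0,0,0],[0.05,0,0,0]]]'
```

```text
clock: 23.2
eef_pos: [648.4, 22.3, 97.5]
eef_rot: [-3.141, 0.001, 1.59]
wrist_force: [-1.6, -8.6, 2.7]
finger_gap: 0.5
clock: 23.5
eef_pos: [648.4, 22.7, 97.4]
eef_rot: [-3.141, 0.002, 1.59]
wrist_force: [-2.0, -9.0, 1.9]
finger_gap: 0.7
```

```bash
python3 -m pendant '[[[0.05,0,0,0],[0.05,0,0,0],[0.05,0,0,0]]]'; python3 -m pendant '[[[0.05,0,0,0],[0.05,0,0,0],[0.05,0,0,0]]]'
```

```text
clock: 23.8
eef_pos: [648.4, 23.1, 97.5]
eef_rot: [-3.141, 0.002, 1.59]
wrist_force: [-1.0, -9.6, 2.1]
finger_gap: 0.4
clock: 24.1
eef_pos: [648.4, 23.6, 97.5]
eef_rot: [-3.141, 0.002, 1.59]
wrist_force: [-2.1, -10.0, 2.5]
finger_gap: 0.5
```

```bash
python3 -m pendant '[[[0.05,0,0,0],[0.05,0,0,0],[0.05,0,0,0]]]'; python3 -m pendant '[[[0.05,0,0,0],[0.05,0,0,0],[0.05,0,0,0]]]';python3 - <<'E'
from h import *
from cell import cams,manip
x,y,w,h,S=280,140,80,70,8
a=np.mean([cams.camera("scene")["frame"].astype(float) for _ in range(4)],0)
im=cv2.resize(a[y:y+h,x:x+w,::-1],None,fx=S,fy=S,interpolation=2).astype(np.uint8);cv2.imwrite(f"pics/r3.png",im)
E
```

```text
clock: 24.4
eef_pos: [648.3, 24.0, 97.4]
eef_rot: [-3.141, 0.002, 1.59]
wrist_force: [-2.6, -10.0, 2.5]
finger_gap: 0.6
clock: 24.7
eef_pos: [648.3, 24.5, 97.5]
eef_rot: [-3.141, 0.002, 1.59]
wrist_force: [-1.4, -11.0, 2.6]
finger_gap: 0.4
```

View pics/r3.png

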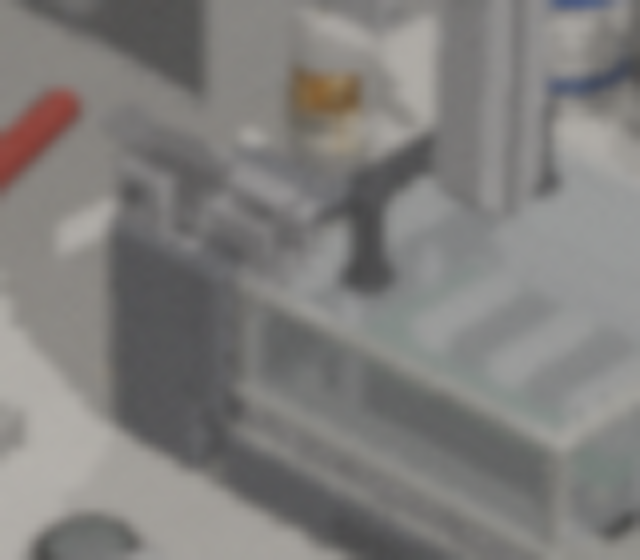

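```bash
python3 - <<'E'
from h import *
import pickle
cs=pickle.load(open("c0.pkl","rb"));c=cs[0]
# initial corner measured (585,383)/5.5+(290,150)-.5
u0=np.array((585,383))/5.5+(290,150)-.5; u1=np.array((560,445))/8+(280,140)-.5
for g in (5,115,120,125): print(g,proj(c,W((648.94,4.8,.021),[[-59,-180+g,74]])),proj(c,W((648.94,4.8,.021),[[-36,-90+g,74]])))
print(u0,u1, np.array((372,285))/8+(280,140)-.5)
E
```

```text
5 [[395.917 219.531]] [[367.067 195.992]]
115 [[352.39  196.769]] [[327.559 175.79 ]]
120 [[350.53  195.796]] [[325.864 174.923]]
125 [[348.679 194.828]] [[324.178 174.061]]
[395.864 219.136] [349.5   195.125] [326.    175.125]
```

```bash
python3 -m pendant '[[[0.05,0,0,0],[0.05,0,0,0],[0.05,0,0,0]]]'; python3 -m pendant '[[[0.05,0,0,0],[0.05,0,0,0],[0.05,0,0,0]]]'; python3 -m pendant '[[[0.05,0,0,0],[0.05,0,0,0],[0.05,0,0,0]]]'
```

```text
clock: 25.2
eef_pos: [648.3, 24.9, 97.4]
eef_rot: [-3.141, 0.002, 1.59]
wrist_force: [-1.0, -11.1, 2.0]
finger_gap: 0.6
clock: 25.5
eef_pos: [648.3, 25.4, 97.4]
eef_rot: [-3.141, 0.002, 1.59]
wrist_force: [-2.1, -11.9, 2.0]
finger_gap: 0.8
clock: 25.8
eef_pos: [648.3, 25.7, 97.5]
eef_rot: [-3.141, 0.002, 1.59]
wrist_force: [-1.8, -12.2, 2.0]
finger_gap: 0.1
```

```bash
python3 -m pendant '[[[-0.05,0,0,0],[-0.1,0,0,0],[-0.1,0,0,0]]]'; python3 -m pendant '[[[-0.05,0,0,0],[-0.1,0,0,0],[-0.1,0,0,0]]]'; python3 -m pendant '[[[-0.05,0,0,0],[-0.1,0,0,0],[-0.1,0,0,0]]]'
```

```text
clock: 26.1
eef_pos: [648.3, 25.4, 97.5]
eef_rot: [-3.141, 0.001, 1.59]
wrist_force: [-0.9, -8.6, 2.4]
finger_gap: 0.2
clock: 26.4
eef_pos: [648.3, 24.6, 97.4]
eef_rot: [-3.141, 0.001, 1.59]
wrist_force: [-2.3, -7.3, 1.9]
finger_gap: 0.3
clock: 26.7
eef_pos: [648.4, 23.7, 97.5]
eef_rot: [-3.141, 0.001, 1.59]
wrist_force: [-2.9, -5.8, 2.3]
finger_gap: 0.5
```

```bash
python3 -m pendant '[[[-0.05,0,0,0],[-0.1,0,0,0],[-0.1,0,0,0]]]'; python3 -m pendant '[[[-0.05,0,0,0],[-0.1,0,0,0],[-0.1,0,0,0]]]'; python3 -m pendant '[[[-0.05,0,0,0],[-0.1,0,0,0],[-0.1,0,0,0]]]'
```

```text
clock: 27.0
eef_pos: [648.4, 22.8, 97.4]
eef_rot: [-3.141, 0.001, 1.591]
wrist_force: [-1.1, -5.3, 1.8]
finger_gap: 0.5
clock: 27.3
eef_pos: [648.4, 22.0, 97.4]
eef_rot: [-3.141, 0.0, 1.591]
wrist_force: [-1.9, -5.5, 2.2]
finger_gap: 0.3
clock: 27.6
eef_pos: [648.5, 21.6, 97.3]
eef_rot: [3.142, -0.001, 1.591]
wrist_force: [0.3, -1.4, 0.1]
finger_gap: 0.8
```

```bash
python3 -m pendant '[[[-0.1,0,0,0],[-0.2,0,0,0],[-0.4,0,0,0],[-0.6,0,0,0]]]'; python3 - <<'E'
from h import *
from cell import cams,manip
x,y,w,h,S=280,140,80,70,8
a=np.mean([cams.camera("scene")["frame"].astype(float) for _ in range(4)],0)
im=cv2.resize(a[y:y+h,x:x+w,::-1],None,fx=S,fy=S,interpolation=2).astype(np.uint8);cv2.imwrite(f"pics/r4.png",im)
E
```

```text
clock: 28.0
eef_pos: [648.6, 15.1, 97.4]
eef_rot: [-3.142, -0.0, 1.591]
wrist_force: [0.0, 0.1, 0.8]
finger_gap: 0.4
```

View pics/r4.png

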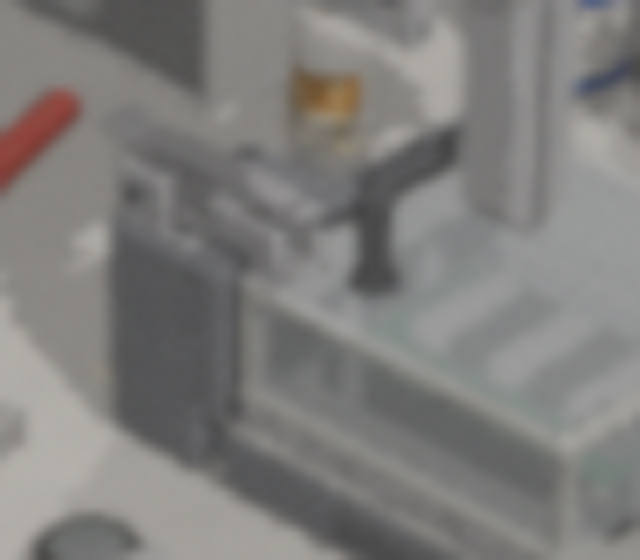

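```bash
python3 -m pendant '[[[-0.3,0,0,0],[-0.3,0,-2,0],[-0.3,0,-6,0],[-0.3,0,-11,0],[-0.3,0,-16,0]]]'; python3 -m pendant '[[[0,-5,0,0],[0,-10,0,0],[0,-15,0,0],[0,-20,0,0],[0,-25,0,0]]]';python3 -m pendant '[[[0,0,0,0],[0,0,0,0],[0,0,0,0]]]'; python3 - <<'E'
from h import *
from cell import cams,manip,models
for n,(x,y,w,h,S) in dict(scene=(270,130,160,120,4.9),top=(230,120,160,120,4.9)).items():
    a=np.mean([cams.camera(n)["frame"].astype(float) for _ in range(4)],0)
    im=cv2.resize(a[y:y+h,x:x+w,::-1],None,fx=S,fy=S,interpolation=2).astype(np.uint8);cv2.imwrite(f"pics/f_{n}.png",im)
E
```

```text
clock: 28.7
eef_pos: [648.3, 12.1, 259.2]
eef_rot: [-3.141, 0.0, 1.591]
wrist_force: [0.0, 0.5, -0.2]
finger_gap: 0.5
clock: 29.2
eef_pos: [396.6, 7.2, 257.2]
eef_rot: [3.141, 0.0, 1.591]
wrist_force: [0.5, -0.5, 1.2]
finger_gap: 0.6
clock: 29.5
eef_pos: [399.6, 7.2, 257.7]
eef_rot: [3.141, 0.0, 1.591]
wrist_force: [0.1, -0.4, -0.9]
finger_gap: 0.5
```

View pics/f_scene.png

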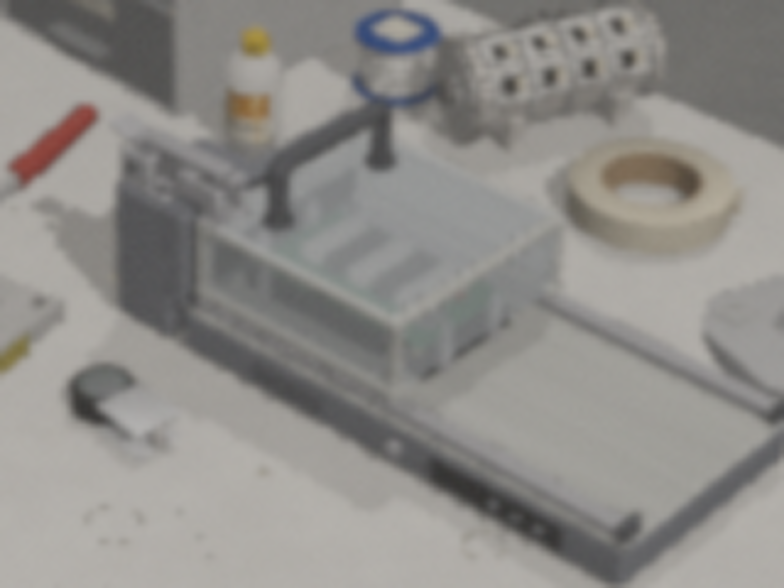

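View pics/f_top.png

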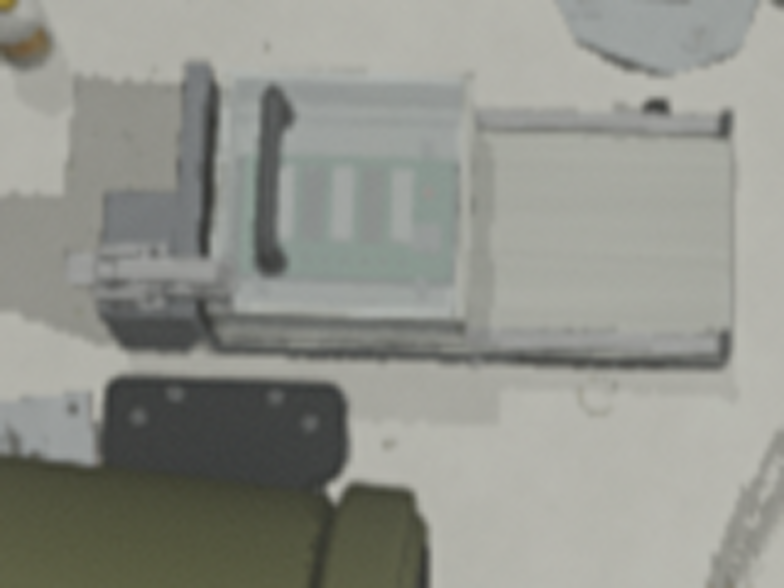

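```bash
python3 - <<'E'
from cell import manip
s=manip.read_state();print(s["clock"],s["wrist_force"]);print(manip.sign_off())
E
```

```text
29.9 [ 0.07092166 -0.23229749 -0.06897902]
the job is handed in; nothing more can be done
None
```

The board is in the nest with its plug block at the end away from the latch, and the guard is shut and held by its latch. I handed the job in at 29.9 s with the arm clear and about 0 N on the wrist.

- **Board:** I gripped it across the sockets, carried it over and lowered it between the pins. It touched the front pins with about 6 N sideways, so I shifted it 1 mm away from the robot. It then seated flat with about 7 N upward at the nest's height.
- **Guard:** I pushed it with the closed fingers behind the handle bar, at about 35 mm/s and then in 0.5 to 1 mm steps near the end. The highest force I read was 12 N.
- **Latch:** When I backed off, the guard followed about 4 mm, the force fell to zero and it stayed put. Its corner in the scene picture puts it at about 0.120 to 0.121 m, where an unlatched guard would have sprung back to about 0.109. The latch angle itself I could only judge from the picture; I did not measure it.
- **Disagreements:** The fit put the open guard about 5 mm further shut than its stated zero, so I steered by nest, pins and contact force instead. The push also went about 4 mm past where the force first dipped before the back-off test confirmed the hold.
- **Tweezers and loupe:** I did not touch either. The loupe shows where it lay in the last pictures. I did not pick out the tweezers clearly or measure either one again.

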